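Open the slide scanner

ROBOT

A 7-joint arm with a two-finger parallel gripper is mounted at the origin on the work surface. World frame = base frame: x ahead of the robot, y to its left, z up, the work surface at z = 0. Lengths are in mm, angles in rad, forces in N, time in s.
With the tool pointing down it reaches from about 400 to 875 mm from the base axis. Payload 4.4 kg.
Tool frame: the origin (TCP) lies midway between the tips of the shut fingers; the grasp point (between the pads) lies 19 mm behind it (ctrl.grip_point_offset is the distance from the TCP to the grasp point, in mm); z points along the fingers, x is the direction in which the jaws open and shut, and the axes are right-handed (so a half turn about z gives the same grasp; the last joint's range is limited). The gripper opens to 85 mm and grips with 20 to 120 N. Pads are 22 mm wide; open, the fingers measure 114 mm over their backs; the gripper's body (76 mm by 85 mm) begins 54 mm behind the grasp point. The pads swing forward as they close: fully open they stand 13 mm farther back than shut.
Start: joints at [-1.218, 0.628, 0.038, 1.517, -0.027, 0.996, -0.02], TCP at [264.31, 593.85, 231.313] pointing down, gripper open.
Joint ranges: [-3.06, 3.06], [-0.37, 2.12], [-1.25, 1.32], [0.18, 2.47], [-1.1, 4.24], [0.23, 1.98], [-2.94, 2.94]. Speed limits (rad/s): [2.57, 2.57, 3.14, 3.14, 3.14, 3.14, 3.14].

INTERFACE

Orientations are given as [roll, pitch, yaw] about the fixed x, y, z axes, in that order (R = Rz(yaw) Ry(pitch) Rx(roll)).
In Python, from cell import ctrl, viewer gives the robot as it stands.
- The arm moves only by the tool apply_moves, never from a script. Its argument "series" is a list that holds one entry, the list of rows, each a list of 6 numbers: the shift along the tool's x, y, z normalised to -1 to 1, where 1 is 50 mm, then the turn, a rotation vector about the tool's x, y, z normalised to -1 to 1, where 1 is 6 degrees. In form: [[[tx, ty, tz, rx, ry, rz], ...]]. A call has exactly 5 rows; each row shifts and turns the commanded pose from where the row before left it, along the tool's axes as they then stand; what a row does not reach is not made up. A row lasts 1/8 s, in which the tool goes at most 62.5 mm and 10.7 degrees, less where a joint would pass 70% of its speed; a pose out of reach is approached as far as the arm can. A call with a number of a shift or a turn outside -1 to 1 is refused whole. A call with a gripper value outside its range is refused whole. "claw" is the gripper command: -1 is shut, 1 is fully open, values between are in proportion, set as the call begins (left out, the last holds). The fingers move at their own pace and stop on an object; the grip force is fixed at half the most. Time passes only in rows, so rows that do not move let the fingers close, or fill a call up. It gives the time, the measured TCP pose, the force and the opening at its end, in the units of the state.
- ctrl.read_state(): the state, without advancing time (a new reading comes with each control period).
- viewer.get_image(name): name is "scene" or "top" or "wrist"; returns the picture (480x640x3 uint8, blue, green, red); there is no depth.
- viewer.camera_info(name): a dict with "K" (3x3 intrinsics, pixels), "R" (3x3) and "t" (3): a world point X has camera coordinates R X + t. Camera axes: x right, y down, z forward; pixel columns grow to the right and rows downward; lengths in mm; the calibration is good to about 2 mm. A picture is of the moment at which its call begins: read the wrist's pose just before it. camera_info takes no time and is no camera call; for the wrist camera it gives the pose at the moment of the call.
- ctrl.finish_job(): hands the job in, once; it reports no verdict.
Trained networks look in the newest picture that a camera, given by its name, has taken for a name from the list of things; names that differ only in an ending like _2 or _b are one class to them, and where a whole thing is asked for, a point or a joint stands for the part that bears it (a point fixed in the world has none). Each returns a list of dicts, best first, with "score" (0 to 1); they miss things now and then, are a little off and sometimes report something else, mostly with a low value. They report only what shows in the picture. A call takes as long as a camera call.
- viewer.find_in(camera, label): "location" ([column, row] as shares, 0 to 1, of the picture: columns of its width, rows of its height, amid what is visible of it).
The state is a dict: "clock": time; "qpos": joint angles; "qd": joint speeds; "tau": joint torques, N m; "eef_pos": TCP position; "tool_rot": TCP orientation; "force": force on the tool from outside, world axes, zero at the start; "torque": the same for the moment, N m; "width": finger opening in mm.
Only numpy, scipy, OpenCV 4.12 (cv2) and the standard library are available. Lean on these libraries where they do the work, as an engineer would, in place of code of your own. Each camera call takes 0.05 s, during which the arm holds its last target. There are 200 camera calls.

TASK

Press the orange release tab at the front of the white slide scanner so that its lid springs up, let the tab go, then push the lid all the way open until it leans back against its stop and stays there. Nothing is to be picked up: leave the slide carrier in the scanner and the things around it where they are.

Things in the scene. Friction and masses are not known exactly. Their poses are not given: they have to be found in the camera images.
- scanner: white bench-top slide scanner, fixed to the desk, about 180 mm deep (its x), 160 mm wide (its y), 70 mm tall without the lid. Origin at the desk surface, z up; its -x side is the front, with the orange release tab; the hinge of the lid is towards its +x side. Its front face lies at x = -75 mm.
- tab_pad (a point): where to press the orange release tab: top of the pad (36 mm wide), which sticks out 42 mm forward (-x of the scanner) from its pivot; this point lies 28 mm in front of the pivot, 62 mm above the desk at rest, 14 mm in from the pad's front end. It is pressed straight down; the tab is spring-loaded (about 1.5 N at first, 5 N fully down, where it stops) and rises again when let go.
- tab (a joint): tilt of the release tab: 0 at rest, 0.28 rad fully pressed (the pad point is then about 8 mm lower). Its hook, above the pivot, lets go of the lid's front edge at 0.12 to 0.22 rad.
- lid_hinge (a point): middle of the lid's horizontal hinge line, which runs along the scanner's y at the level of the lid's underside (70 mm above the desk); its axes are those of the scanner.
- lid_edge (a point): middle of the lower front edge of the lid, 117 mm from the hinge line. The lid is a flat grey plate, 117 x 130 x 8 mm; this point moves with it.
- lid (a joint): angle of the lid: 0 shut and latched, 1.9 rad fully open against its stop (leaning back past upright, away from the front). Once unlatched, a spring lifts it to about 0.6 rad (0.5 to 0.7), front edge up; from there a stiff hinge (about 1 N at the front edge) keeps it wherever it is left.
- carrier: blue slide carrier with a glass slide, 34 x 84 x 8 mm, lying loose in the well under the lid; origin at its underside. To be left alone.
- oil_bottle: bystander: amber glass bottle with black cap, 34 mm diameter, 70 mm tall; origin at the centre of its underside. To be left alone.
- specimen_jar: bystander: clear glass jar with white lid, 54 mm diameter, 65 mm tall; origin at the centre of its underside. To be left alone.
- slide_box: bystander: green closed box, 40 x 85 x 32 mm; origin at the centre of its underside. To be left alone.
- petri_dish: bystander: clear shallow dish, 60 mm diameter, 15 mm tall; origin at the centre of its underside. To be left alone.
- beaker: bystander: small glass beaker, 50 mm diameter, 60 mm tall; origin at the centre of its underside. To be left alone.
- marker: bystander: white marker pen with red cap lying flat, 122 mm long along its x, 15 mm thick; origin at the centre of its underside. To be left alone.
- mouse: bystander: black computer mouse, 100 x 58 x 32 mm, long along its x; origin at the centre of its underside. To be left alone.

How it is judged:
By the outcome, as a careful person would: the job done as asked, in the order asked, and still so for the second after the job is handed in, with the robot touching nothing.
It also fails if it takes over 38 s, if anything falls off the work surface, if the arm or the gripper's body presses on something with over 40 N, if the wrist force passes 120 N, or if a joint passes its speed limit or range.

## Working session

There is one attempt and no reset: what is moved stays moved. The work goes in short steps, Python scripts to look and compute and a tool call to move; the robot and the scene stay as the last step left them, time stands still between calls to the robot, and variables do not carry over. Pictures are saved under pics/ and viewed, about 8 in all and at most 12, crops included, and the job is handed in when it is done.

Besides the shell and the picture viewer there is one more tool, called as name(argument=value, ...) on one line, values as JSON. apply_moves: Moves the arm, as the interface text tells. Scaled input: -1 to 1 covers 50 mm each way for a shift and 6 degrees each way for a turn. Its arguments: {"type":"object","properties":{"series":{"type":"array","items":{"type":"array","items":{"type":"array","items":{"type":"number"}}}},"claw":{"type":"number"}},"required":["series"]}

```bash
mkdir -p pics
cat > h.py <<'E'
import numpy as np, cv2
from cell import ctrl, viewer
def ray(cam,px):
    c=viewer.camera_info(cam);K,R,t=[np.array(c[k],float) for k in("K","R","t")]
    d=R.T@np.linalg.solve(K,[px[0],px[1],1.]);return -R.T@t,d
def at_z(cam,px,z):
    o,d=ray(cam,px);return o+d*(z-o[2])/d[2]
def proj(cam,X):
    c=viewer.camera_info(cam);K,R,t=[np.array(c[k],float) for k in("K","R","t")]
    p=K@(R@np.array(X,float)+t);return p[:2]/p[2]
E
python3 - <<'E'
from h import *
s=ctrl.read_state();print({k:np.round(s[k],3).tolist() for k in("clock","eef_pos","tool_rot","force","width")})
for c in("top","scene"):
    cv2.imwrite(f"pics/{c}1.png",viewer.get_image(c))
    for n,z in(("tab_pad",62),("lid_edge",70),("lid_hinge",70),("scanner",70),("oil_bottle",70),("specimen_jar",65),("slide_box",32),("petri_dish",15),("beaker",60),("marker",15),("mouse",32)):
        for r in viewer.find_in(c,n)[:1]:
            p=np.array(r["location"])*[640,480];print(c,n,round(r["score"],2),p.round(),at_z(c,p,z).round())
E
```

```text
{'clock': 0.0, 'eef_pos': [264.052, 593.265, 230.379], 'tool_rot': [3.142, 0.002, 1.152], 'force': [-0.35, -0.214, 0.225], 'width': 85.166}
top tab_pad 0.62 [365. 295.] [500. -32.  62.]
top lid_edge 0.96 [367. 251.] [577. -37.  70.]
top lid_hinge 0.81 [368. 235.] [606. -39.  70.]
top scanner 0.58 [364. 239.] [599. -31.  70.]
top oil_bottle 0.59 [463. 192.] [ 682. -213.   70.]
top specimen_jar 0.56 [263. 262.] [559. 147.  65.]
top slide_box 0.89 [263. 190.] [698. 151.  32.]
top petri_dish 0.69 [455. 258.] [ 569. -209.   15.]
top beaker 0.6 [340. 150.] [767.   7.  60.]
top marker 0.82 [248. 323.] [453. 178.  15.]
top mouse 0.76 [476. 317.] [ 459. -236.   32.]
scene tab_pad 0.55 [269. 243.] [494. -33.  62.]
scene lid_edge 0.87 [297. 265.] [585. -35.  70.]
scene lid_hinge 0.83 [302. 275.] [613. -45.  70.]
scene scanner 0.66 [303. 281.] [624. -55.  70.]
scene oil_bottle 0.68 [270. 362.] [ 710. -231.   70.]
scene specimen_jar 0.84 [344. 226.] [585. 119.  65.]
scene slide_box 0.6 [390. 261.] [713. 137.  32.]
scene petri_dish 0.57 [232. 322.] [ 562. -213.   15.]
scene beaker 0.77 [372. 311.] [778.  -1.  60.]
scene marker 0.67 [326. 197.] [467. 180.  15.]
scene mouse 0.59 [193. 302.] [ 472. -244.   32.]
```

View pics/top1.png

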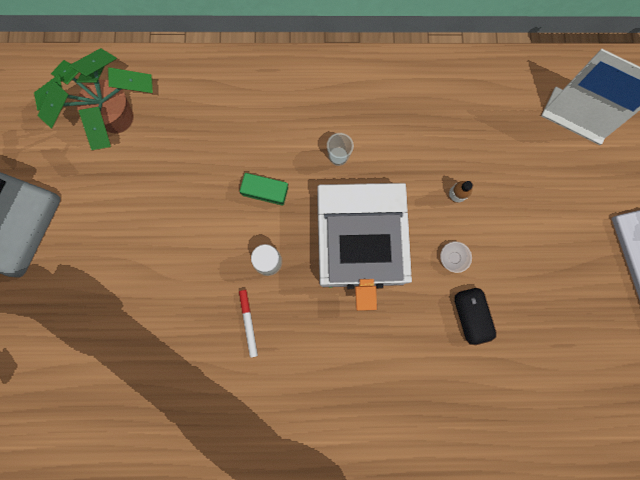

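View pics/scene1.png

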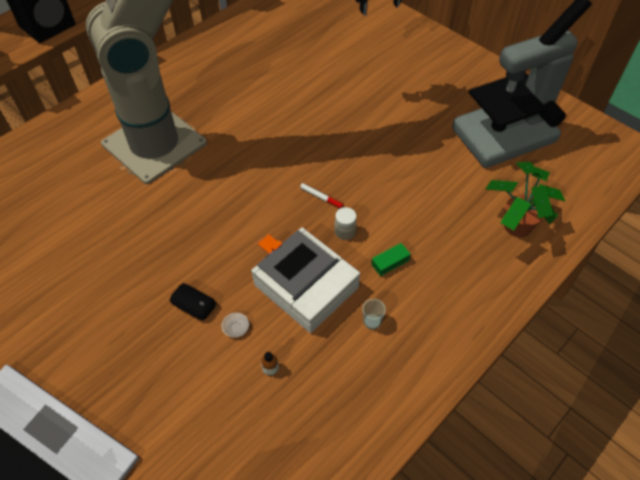

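The top view shows the scanner front (bottom edge at row ~284, columns 319–411), with the orange tab at about (366,296) and the lid spanning (328–403, 214–282). The scene view agrees. I'll measure the pose and plan an approach.

```bash
cat >> h.py <<'E'
from scipy.spatial.transform import Rotation as Ro
def plan(goal,yaw,n,start=None):
    """rows (scaled) that take the tool to goal, pointing down with yaw, in n equal steps"""
    s=ctrl.read_state();p=np.array(s["eef_pos"]) if start is None else np.array(start[0],float)
    R=Ro.from_euler("xyz",s["tool_rot"] if start is None else start[1]); G=Ro.from_euler("xyz",[np.pi,0,yaw])
    w=(R.inv()*G).as_rotvec()/n; d=(np.array(goal,float)-p)/n
    for i in range(n):
        print(np.round(np.r_[R.inv().apply(d)/50,np.degrees(w)/6],2).tolist()); R=R*Ro.from_rotvec(w)
E
python3 - <<'E'
from h import *
im=cv2.imread("pics/top1.png")
hsv=cv2.cvtColor(im,cv2.COLOR_BGR2HSV)
m=cv2.inRange(hsv,(5,200,200),(18,255,255));m[:270]=0;m[330:]=0;m[:,:340]=0;m[:,390:]=0
n,l,st,c=cv2.connectedComponentsWithStats(m);i=1+np.argmax(st[1:,4]);print("tab",st[i],c[i])
x,y,w,h=st[i][:4]
print("pad front",at_z("top",(x+w/2,y+h),62).round(1),"pad back",at_z("top",(x+w/2,y),75).round(1))
for nme,p,z in(("fl",(319,284.5),70),("fr",(411,283.5),70),("bl",(319,185),70),("br",(406,184.5),70),("lidfl",(328,281),78),("lidfr",(403,282),78),("lidbl",(327.5,215),78),("lidbr",(402,214),78)):print(nme,at_z("top",p,z).round(1))
cr=im[170:320,300:430];cv2.imwrite("pics/crop.png",cv2.resize(cr,None,fx=4,fy=4,interpolation=cv2.INTER_CUBIC))
plan([485,-33,200],np.pi/2,15)
E
```

```text
Traceback (most recent call last):
ValueError: attempt to get argmax of an empty sequence
```

Run:
```python
from h import *
im=cv2.imread("pics/top1.png")
print("tab col",im[300,366])
x0,y0,x1,y1=356,280,377,310
print("pad front",at_z("top",(366.5,310),62).round(1),"pad back",at_z("top",(367,281),75).round(1))
for nme,p,z in(("fl",(319,284.5),70),("fr",(411,283.5),70),("bl",(319,185),70),("br",(406,184.5),70),("lidfl",(328,281),78),("lidfr",(403,282),78),("lidbl",(327.5,215),78),("lidbr",(402,214),78)):print(nme,at_z("top",p,z).round(1))
cr=im[175:320,305:425];cv2.imwrite("pics/crop.png",cv2.resize(cr,None,fx=4,fy=4,interpolation=cv2.INTER_CUBIC))
plan([485,-33,200],np.pi/2,15)
```

```text
tab col [ 71 131 209]
pad front [474.1 -33.7  62. ] pad back [523.6 -34.3  75. ]
fl [518.6  48.8  70. ]
fr [ 518.9 -111.8   70. ]
bl [697.3  47.1  70. ]
br [ 697.5 -110.5   70. ]
lidfl [524.   33.4  78. ]
lidfr [521.2 -96.3  78. ]
lidbl [640.3  32.8  78. ]
lidbr [641.2 -99.4  78. ]
[-0.64, 0.61, 0.04, -0.0, -0.0, -0.27]
[-0.66, 0.59, 0.04, -0.0, -0.0, -0.27]
[-0.68, 0.57, 0.04, -0.0, -0.0, -0.27]
[-0.69, 0.55, 0.04, -0.0, -0.0, -0.27]
[-0.71, 0.53, 0.04, -0.0, -0.0, -0.27]
[-0.72, 0.51, 0.04, -0.0, -0.0, -0.27]
[-0.74, 0.49, 0.04, -0.0, -0.0, -0.27]
[-0.75, 0.47, 0.04, -0.0, -0.0, -0.27]
[-0.76, 0.45, 0.04, -0.0, -0.0, -0.27]
[-0.78, 0.43, 0.04, -0.0, -0.0, -0.27]
[-0.79, 0.41, 0.04, -0.0, -0.0, -0.27]
[-0.8, 0.39, 0.04, -0.0, -0.0, -0.27]
[-0.81, 0.36, 0.04, -0.0, -0.0, -0.27]
[-0.82, 0.34, 0.04, -0.0, -0.0, -0.27]
[-0.83, 0.32, 0.04, -0.0, -0.0, -0.27]
```

View pics/crop.png

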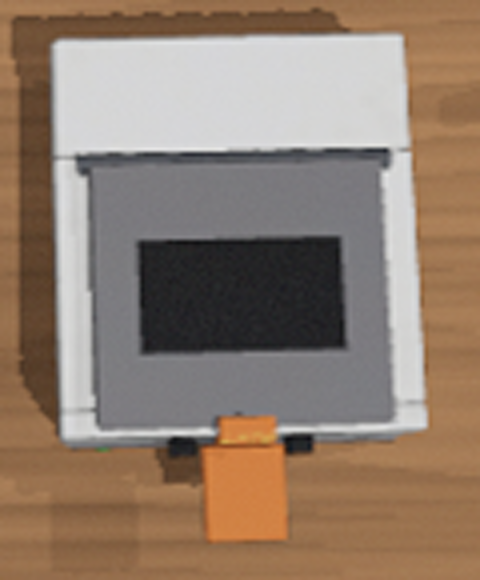

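The crop shows the scanner square to the base (yaw ≈ 0). The pad's front end is at x≈474, so the pad point is ≈(488,−34), the pivot x≈516 and the hinge x≈641. That agrees with the given sizes. Moving in with the fingers shut.

apply_moves(series=[[[-0.64,0.61,0.04,0,0,-0.27],[-0.66,0.59,0.04,0,0,-0.27],[-0.68,0.57,0.04,0,0,-0.27],[-0.69,0.55,0.04,0,0,-0.27],[-0.71,0.53,0.04,0,0,-0.27]]], claw=-1)

```text
clock: 1.82
eef_pos: [338.3, 383.9, 221.5]
tool_rot: [3.141, -0.001, 1.294]
force: [0.2, -0.3, 1.5]
width: 0.1
```

apply_moves(series=[[[-0.72,0.51,0.04,0,0,-0.27],[-0.74,0.49,0.04,0,0,-0.27],[-0.75,0.47,0.04,0,0,-0.27],[-0.76,0.45,0.04,0,0,-0.27],[-0.78,0.43,0.04,0,0,-0.27]]])

```text
clock: 2.45
eef_pos: [412.0, 175.1, 211.5]
tool_rot: [3.141, -0.001, 1.436]
force: [0.4, 0.3, -0.4]
width: 0.1
```

apply_moves(series=[[[-0.79,0.41,0.04,0,0,-0.27],[-0.8,0.39,0.04,0,0,-0.27],[-0.81,0.36,0.04,0,0,-0.27],[-0.82,0.34,0.04,0,0,-0.27],[-0.83,0.32,0.04,0,0,-0.27]]])

```text
clock: 3.08
eef_pos: [486.7, -34.4, 201.5]
tool_rot: [3.141, -0.0, 1.577]
force: [0.5, 0.8, -0.0]
width: -0.3
```

apply_moves(series=[[[0,0,0.5,0,0,0],[0,0,0.5,0,0,0],[0,0,0.5,0,0,0],[0,0,0.5,0,0,0],[0,0,0.3,0,0,0]]])

```text
clock: 3.7
eef_pos: [485.8, -33.0, 85.4]
tool_rot: [-3.141, -0.0, 1.576]
force: [0.6, 0.0, 0.1]
width: 0.0
```

Run:
```python
from h import *
s=ctrl.read_state();print(np.round(s["eef_pos"],1),np.round(s["force"],2))
print("proj tcp, padpt",proj("wrist",s["eef_pos"]),proj("wrist",[488,-34,62]))
cv2.imwrite("pics/w1.png",viewer.get_image("wrist"))
for n,z in(("tab_pad",62),("lid_edge",70)):
    for r in viewer.find_in("wrist",n)[:1]:
        p=np.array(r["location"])*[640,480];print(n,r["score"],p,at_z("wrist",p,z).round(1))
```

```text
[485.8 -33.   85.4] [0.63 0.   0.09]
proj tcp, padpt [315.71825137 300.41840597] [313.64513996 283.28886282]
tab_pad 0.56 [318.976 277.008] [483.9 -31.3  62. ]
lid_edge 0.86 [316.032 397.392] [551.3 -32.4  70. ]
```

View pics/w1.png

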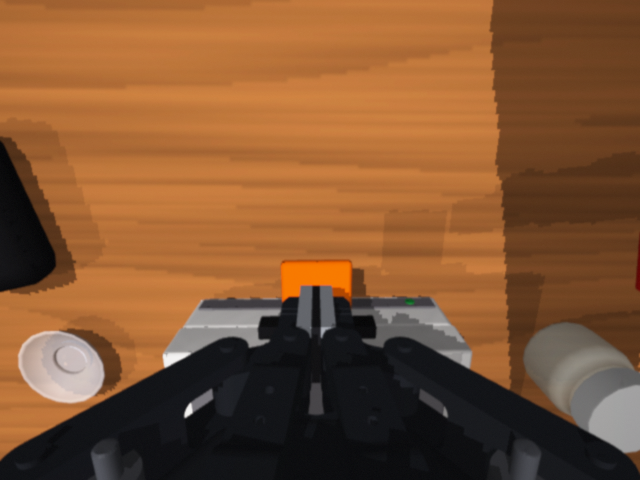

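The wrist view shows the fingertips over the pad, centred at column ~316. The pad's front edge is at row 261. I'll shift 2 mm toward the scanner and press.

apply_moves(series=[[[0,0.04,0.12,0,0,0],[0,0,0.12,0,0,0],[0,0,0.12,0,0,0],[0,0,0.08,0,0,0],[0,0,0.04,0,0,0]]])

```text
clock: 4.47
eef_pos: [487.9, -32.9, 62.0]
tool_rot: [-3.141, -0.0, 1.576]
force: [-1.0, 0.9, 3.0]
width: 0.1
```

apply_moves(series=[[[0,0,0.04,0,0,0],[0,0,0.03,0,0,0],[0,0,0.02,0,0,0],[0,0,0,0,0,0],[0,0,0,0,0,0]]])

```text
clock: 5.1
eef_pos: [487.1, -33.0, 57.7]
tool_rot: [-3.14, 0.0, 1.576]
force: [-4.4, -0.0, 5.6]
width: 0.0
```

apply_moves(series=[[[0,0,0.03,0,0,0],[0,0,0.03,0,0,0],[0,0,0,0,0,0],[0,0,0,0,0,0],[0,0,0,0,0,0]]])

```text
clock: 5.72
eef_pos: [486.9, -33.0, 55.4]
tool_rot: [-3.14, 0.0, 1.576]
force: [-6.0, 0.6, 13.2]
width: -0.2
```

Run:
```python
from h import *
a=viewer.get_image("top")[150:330,290:440];b=viewer.get_image("scene")[200:350,220:400]
f=lambda i:cv2.resize(i,(390,400),interpolation=cv2.INTER_CUBIC)
cv2.imwrite("pics/c2.png",np.hstack([f(a),f(b)]))
for r in viewer.find_in("scene","lid_edge")[:2]: print(r)
```

```text
{'location': [0.4698, 0.5415], 'score': 0.86}
```

View pics/c2.png

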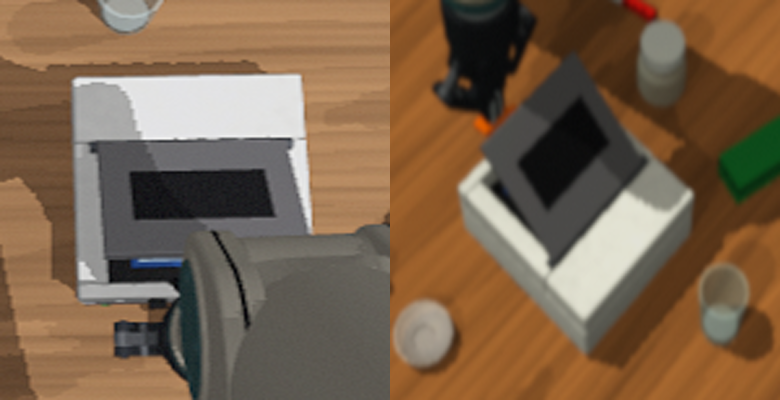

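The lid has sprung up to about 0.6 rad, visible in both views, with the blue carrier still in place. Next I release the tab by lifting the fingers.

apply_moves(series=[[[0,-0.02,-0.1,0,0,0],[0,0,-0.2,0,0,0],[0,0,-0.2,0,0,0],[0,0.1,-0.2,0,0,0],[0,0.1,-0.06,0,0,0]]])

```text
clock: 6.5
eef_pos: [498.4, -32.9, 93.8]
tool_rot: [3.139, 0.0, 1.576]
force: [0.5, 0.2, -0.9]
width: 0.0
```

Run:
```python
from h import *
s=ctrl.read_state();print(np.round(s["eef_pos"],1),np.round(s["force"],2))
print([proj("scene",[641-117*np.cos(t),-33,70+117*np.sin(t)]).round() for t in(.5,.6,.7)])
a=viewer.get_image("scene")[190:340,230:410];b=viewer.get_image("wrist")
for r in viewer.find_in("scene","lid_edge")[:1]: print(np.array(r["location"])*[640,480],r["score"])
f=lambda i:cv2.resize(i,(400,350),interpolation=cv2.INTER_CUBIC)
cv2.imwrite("pics/c3.png",np.hstack([f(a),f(b)]))
```

```text
[498.4 -32.9  93.8] [ 0.48  0.24 -0.86]
[array([281., 238.]), array([283., 237.]), array([285., 236.])]
[299.328 258.624] 0.87
```

View pics/c3.png

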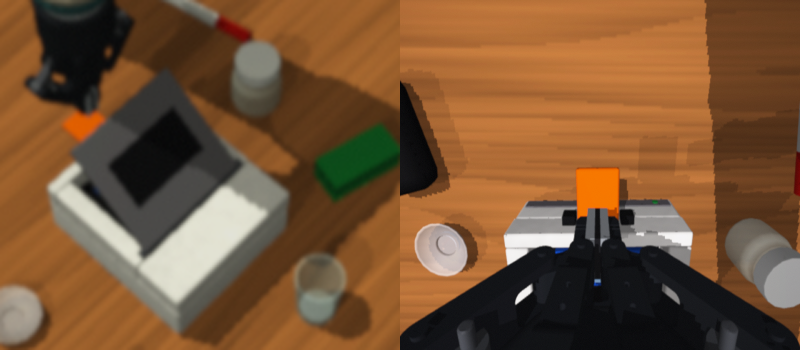

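The fingers are clear and the tab is back up. The lid's edge midpoint is at about (284,238), which matches 0.6 rad. Next I bring the fingers to the lid's edge and follow its arc.

apply_moves(series=[[[0,0.14,0,0,0,0],[0,0.14,0,0,0,0],[0,0.14,0,0,0,0],[0,0.14,0,0,0,0],[0,0.14,0,0,0,0]]])

```text
clock: 7.28
eef_pos: [531.8, -32.7, 92.7]
tool_rot: [-3.14, -0.0, 1.576]
force: [-5.0, 0.4, 3.0]
width: -0.1
```

apply_moves(series=[[[0,0.1,-0.1,0,0,0],[0,0.1,-0.1,0,0,0],[0,0.1,-0.1,0,0,0],[0,0.1,-0.1,0,0,0],[0,0.1,-0.1,0,0,0]]])

```text
clock: 7.9
eef_pos: [558.1, -32.6, 118.3]
tool_rot: [3.14, 0.0, 1.576]
force: [-1.3, -0.2, -0.3]
width: 0.2
```

apply_moves(series=[[[0,0.12,-0.06,0,0,0],[0,0.12,-0.06,0,0,0],[0,0.12,-0.06,0,0,0],[0,0.12,-0.06,0,0,0],[0,0.12,-0.06,0,0,0]]])

```text
clock: 8.52
eef_pos: [587.5, -32.5, 132.9]
tool_rot: [-3.142, -0.0, 1.576]
force: [0.5, 0.5, -0.0]
width: -0.0
```

apply_moves(series=[[[0,0.14,-0.03,0,0,0],[0,0.14,-0.03,0,0,0],[0,0.14,-0.03,0,0,0],[0,0.14,-0.03,0,0,0],[0,0.14,-0.03,0,0,0]]])

```text
clock: 9.15
eef_pos: [622.5, -32.3, 140.3]
tool_rot: [-3.141, 0.0, 1.576]
force: [-0.8, 0.3, -0.2]
width: 0.2
```

Run:
```python
from h import *
for t in(.6,.9,1.2,1.4,1.6,1.9): print(t,[proj("scene",[641-117*np.cos(t),y,70+117*np.sin(t)]).round() for y in(-97,33)])
a=viewer.get_image("scene")[170:350,220:420]
cv2.imwrite("pics/c4.png",cv2.resize(a,None,fx=3,fy=3,interpolation=cv2.INTER_CUBIC))
```

```text
0.6 [array([261., 255.]), array([305., 219.])]
0.9 [array([268., 255.]), array([312., 218.])]
1.2 [array([277., 259.]), array([322., 221.])]
1.4 [array([285., 264.]), array([330., 226.])]
1.6 [array([293., 270.]), array([338., 232.])]
1.9 [array([305., 282.]), array([350., 243.])]
```

View pics/c4.png

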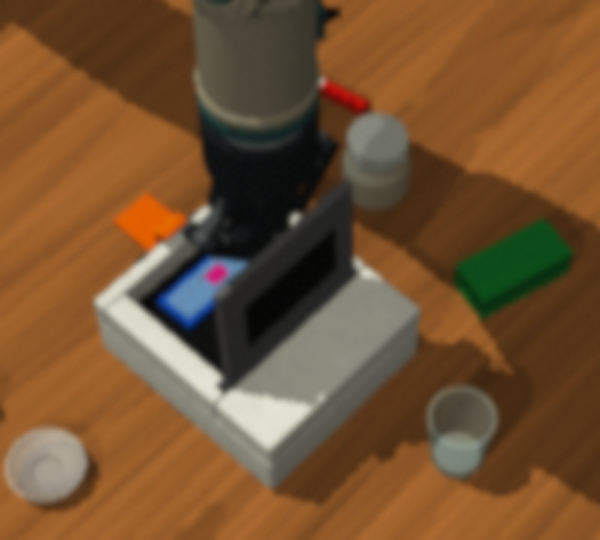

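The lid's upper corner is at scene (337,231), about 1.57 rad, and the carrier is undisturbed. I'll keep pushing to the stop.

apply_moves(series=[[[0,0.12,0.02,0,0,0],[0,0.12,0.02,0,0,0],[0,0.12,0.02,0,0,0],[0,0.12,0.02,0,0,0],[0,0.1,0.02,0,0,0]]])

```text
clock: 9.82
eef_pos: [651.1, -32.0, 135.0]
tool_rot: [-3.141, -0.0, 1.576]
force: [-0.6, 0.9, -0.4]
width: -0.2
```

apply_moves(series=[[[0,0.03,0,0,0,0],[0,0.03,0,0,0,0],[0,0.03,0,0,0,0],[0,0,0,0,0,0],[0,0,0,0,0,0]]])

```text
clock: 10.45
eef_pos: [653.4, -32.1, 135.0]
tool_rot: [-3.137, -0.0, 1.576]
force: [-5.1, 0.6, 0.9]
width: -0.2
```

apply_moves(series=[[[0,0.03,0,0,0,0],[0,0.03,0,0,0,0],[0,0,0,0,0,0],[0,0,0,0,0,0],[0,0,0,0,0,0]]])

```text
clock: 11.08
eef_pos: [653.6, -32.1, 134.9]
tool_rot: [-3.131, -0.0, 1.576]
force: [-12.2, 0.1, 7.6]
width: 0.2
```

apply_moves(series=[[[0,-0.1,0,0,0,0],[0,-0.3,0,0,0,0],[0,-0.6,0,0,0,0],[0,-0.9,-0.3,0,0,0],[0,-0.9,-0.8,0,0,0]]])

```text
clock: 11.7
eef_pos: [517.2, -32.8, 189.8]
tool_rot: [-3.14, -0.0, 1.576]
force: [1.0, -0.6, 1.4]
width: -0.2
```

apply_moves(series=[[[0,-0.5,-0.7,0,0,0],[0,0,-0.5,0,0,0],[0,0,0,0,0,0],[0,0,0,0,0,0],[0,0,0,0,0,0]]])

```text
clock: 12.32
eef_pos: [493.3, -32.9, 249.2]
tool_rot: [-3.14, -0.0, 1.576]
force: [-0.8, -0.0, -0.2]
width: 0.1
```

Run:
```python
from h import *
s=ctrl.read_state();print(s["clock"],np.round(s["eef_pos"],1),np.round(s["force"],2))
a=viewer.get_image("scene")[170:350,220:420];b=viewer.get_image("top")[130:360,230:510]
cv2.imwrite("pics/c5.png",np.hstack([cv2.resize(a,(400,360),interpolation=cv2.INTER_CUBIC),cv2.resize(b,(400,360))]))
```

```text
12.325 [493.3 -32.9 249.2] [-0.81 -0.01 -0.17]
```

View pics/c5.png

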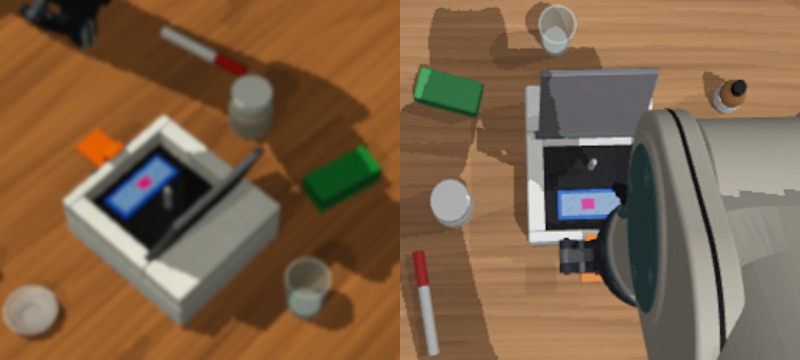

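The lid's upper corner is at scene (350,246), against (350,243) predicted for 1.9 rad. It is leaning on its stop, with the carrier in place, the bystanders unmoved and the robot clear. Handing in.

```bash
python3 -c "
from cell import ctrl
print(ctrl.finish_job())"
```

```text
the job is handed in; nothing more can be done
None
```

The job is done and handed in at about 12.4 s on the robot's clock; the hand-in gives no verdict.

- **Tab:** I pressed the orange tab with the shut fingers until the wrist force rose to about 13 N, roughly at its stop. The lid sprang up to about 0.6 rad, and I then let the tab go.
- **Lid:** I pushed the front edge along its arc until the tool stopped moving forward and the wrist force climbed to about 14 N, then backed off.

**Last checks:** with the robot clear and the wrist force near zero, the lid's upper corner lay at pixel (350,246). The prediction for fully open (1.9 rad) was (350,243), so the lid is leaning on its stop. The tab was back up as far as the pictures show, the carrier was in its well, and the jar, box, beaker, dish, bottle and marker looked unmoved. The mouse was outside the final pictures' crops, but the arm's path stayed clear of it. No checks failed or disagreed.

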